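# Register a bar in the drilling jig and hold it against the fence with a packing piece

## Task

First push the aluminium bar that lies in the drilling jig fully home against both the tall fence along its far side and the stop at its left end. Only then take the wooden packing piece by its grip, lower it upright into the gap between the bar and the low cheeks, at the one cheek where the gap is wide enough, centred along that cheek and down on the jig's base, and press it firmly towards the fence so that the bar is held flush. Finish like that, still gripping the packing piece and pressing, with the bar still home against fence and stop, and leave the other things on the bench alone.

Things in the scene. Friction and masses are not known exactly. Their poses are not given: they have to be found in the camera images.
- jig: Plywood base board of the drilling jig, 170 (x) x 250 (y) x 12 mm thick, fixed to the bench. Origin: centre of its underside, on the bench top. Its x points away from the robot towards the fence, its y along the fence to the left, towards the end stop. All heights from the bench: board top at 12 mm.
- fence: Tall dark steel fence fixed on the jig's far side, 14 mm thick, 190 mm long, 40 mm high above the base board. Same axes as the jig; this origin lies 12 mm above the jig's origin, not on the fence itself: the face the bar goes against is the plane x = +55 mm of the jig, the fence runs from y = -95 to +95 mm.
- end_stop: Dark steel stop block at the bar's left end, 32 (x) x 16 (y) x 26 mm high above the base board, fixed. Same axes and origin as the fence entry; the face the bar's end goes against is the plane y = +85 mm of the jig, from x = 19 to 51 mm.
- bar_seat (a point): Point of the jig where the bar's centre lies when the bar is home against fence and stop (jig x = 35, y = 5 mm, 30 mm above the bench). Axes as the jig.
- cheek_thick: The thicker of two low dark wooden cheeks fixed side by side along the jig's near side: 38 (x) x 76 (y) x 14 mm high above the base board. Origin: middle of its back edge (the side nearest the robot), at the height of the base board's top; axes as the jig. It fills x = 0 to 38 mm. With the bar home the gap between this cheek and the bar is 22 mm: too narrow for the packing piece.
- cheek_thin: The thinner cheek, 24 (x) x 76 (y) x 14 mm high above the base board, next to the other (which is left and which right varies; the centres are 80 mm apart and both back edges lie at jig x = -45 mm). Origin and axes as for the other. It fills x = 0 to 24 mm. With the bar home the gap is 36 mm wide, from x = 24 to 60 mm of this cheek, so that its middle is 42 mm from the cheek's origin: the packing piece fits here.
- bar_centre (a point): Centre of the loose aluminium bar blank with two holes, 40 (x) x 160 (y) x 36 mm high, 0.36 to 0.59 kg (it takes about 3 to 8 N to slide), lying on the base board (its top 48 mm above the bench). Its y axis is its length. At the start it lies roughly along the fence, up to about 2 cm off it and up to 3 cm off the end stop, a little askew.
- spacer_centre (a point): Centre, half-way up, of the loose pale wooden packing piece that stands on the bench left of the jig, 95 mm high in all, about 0.12 kg. Its foot is 30 (x) x 60 (y) x 45 mm high; on the foot stands an upright grip 18 (x) x 40 (y) x 50 mm high, centred (so the grip runs from 2.5 mm below to 47.5 mm above this point). z is up. In the gap its x (30 mm thickness) lies along the jig's x; either way round will do.
- masking_tape: Roll of masking tape, 96 mm across, 25 mm high, lying on the bench; leave alone. Origin: centre of its underside.
- sanding_block: Cork sanding block, 60 x 100 x 32 mm high; leave alone. Origin: centre of its underside.
- tape_measure: Yellow tape measure, 34 x 127 x 60 mm; leave alone. Origin: centre of its underside.
- driver_red: Red-handled screwdriver, 26 x 199 x 24 mm; leave alone. Origin: centre of its underside.
There are look-alikes about, which are no part of the job. What is shaped like the part that bears bar_centre but green is not meant. Leave any green look-alike of the part that bears spacer_centre alone.

How it is judged:
On the way, in this order (a step that is already met when the one before it is completed fails the run):
1. the bar is home against the fence and the end stop, with the packing piece not yet in the gap (x of bar_centre in the frame of bar_seat between -0.003 and 0.003 m and y of bar_centre in the frame of bar_seat between -0.003 and 0.003 m and z of bar_centre in the frame of bar_seat between -0.003 and 0.003 m and angle between the x axis of bar_centre and the x axis of jig, either way round below 0.03 rad and not (x of spacer_centre in the frame of cheek_thin between 0.036 and 0.048 m and y of spacer_centre in the frame of cheek_thin between -0.012 and 0.012 m and z of spacer_centre in the frame of cheek_thin between 0.0435 and 0.0515 m and angle between spacer_centre's own z axis and vertical below 0.09 rad and angle between the x axis of spacer_centre and the x axis of jig, either way round below 0.1 rad)), for 0.2 s.
2. the packing piece stands in the wide gap, down on the base board, with the bar still home (x of bar_centre in the frame of bar_seat between -0.003 and 0.003 m and y of bar_centre in the frame of bar_seat between -0.003 and 0.003 m and z of bar_centre in the frame of bar_seat between -0.003 and 0.003 m and angle between the x axis of bar_centre and the x axis of jig, either way round below 0.03 rad and x of spacer_centre in the frame of cheek_thin between 0.036 and 0.048 m and y of spacer_centre in the frame of cheek_thin between -0.012 and 0.012 m and z of spacer_centre in the frame of cheek_thin between 0.0435 and 0.0515 m and angle between spacer_centre's own z axis and vertical below 0.09 rad and angle between the x axis of spacer_centre and the x axis of jig, either way round below 0.1 rad), for 0.2 s.
At the end, for the whole second after the job is handed in: Bar within 3 mm and 0.03 rad of its seat; packing piece in the thin cheek's gap, within 12 mm of mid-cheek, 0.1 rad of square, 0.09 rad of upright, foot within 4 mm of the board; fingers grip it, it presses the bar and the bar the fence, each over 3 N, through the last second (all of step 2 and contact force between spacer and bar above 3 N and contact force between bar and fence above 3 N and contact force between the fingers and spacer above 3 N); the arm keeps its last pose, push and grip.
It fails at once if the masking tape roll is moved more than 2 cm (distance of masking_tape from where it was at the start of the episode above 0.02 m).
It fails at once if the sanding block is moved more than 2 cm (distance of sanding_block from where it was at the start of the episode above 0.02 m).
It fails at once if the tape measure is moved more than 2 cm (distance of tape_measure from where it was at the start of the episode above 0.02 m).
It fails at once if the screwdriver is moved more than 2 cm (distance of driver_red from where it was at the start of the episode above 0.02 m).
It also fails if it takes over 70 s, if anything falls off the work surface, if the arm or the gripper's body presses on something with over 40 N, if the wrist force passes 120 N, or if a joint passes its speed limit or range.

## Robot

A 6-joint arm with a two-finger parallel gripper is mounted at the origin on a cart in front of the work surface, level with it; the furniture and walls round the work are solid. World frame = base frame: x ahead of the robot, y to its left, z up, the work surface at z = 0. Lengths are in m, angles in rad, forces in N, time in s.
With the tool pointing down it reaches from about 0.35 to 0.775 m from the base axis. Payload 7.3 kg.
Tool frame: the origin (TCP) lies between the finger pads; the fingertips stand 17 mm ahead of it and the grasp point (between the pads) lies 2 mm behind it; z points along the fingers, y is the direction in which the jaws open and shut (so a half turn about z gives the same grasp; the last joint's range is limited). The gripper opens to 92 mm and grips with 3 to 60 N. Pads are 19 mm wide; open, the fingers measure 130 mm over their backs; the gripper's body (75 mm by 190 mm) begins 47 mm behind the grasp point.
Start: joints at [-1.49, 0.342, 1.524, -0, 1.275, -0.146], TCP at [0.118, -0.512, 0.244] pointing down, gripper open.
Joint ranges: [-2.53, 2.53], [-0.77, 2.02], [0.04, 2.7], [-1, 4.14], [0.28, 2.66], [-3.11, 3.11]. Speed limits (rad/s): [2.57, 2.57, 3.14, 3.14, 3.14, 3.14].

## Interface

Orientations are given as [roll, pitch, yaw] about the fixed x, y, z axes, in that order (R = Rz(yaw) Ry(pitch) Rx(roll)).
In Python, from cell import sensors, vision, hand_in gives the robot as it stands.
- The arm moves only by the tool step_arm, never from a script. Its argument "series" is a list of rows, each a list of 5 numbers: the opening, from 0 (shut) to 1 (fully open), then the shift along the world's x, y, z each as a share of 25 mm, from -1 to 1, then the turn about the world's z as a share of 0.08 rad, from -1 to 1. A call has 1 to 12 rows; each row shifts and turns the commanded pose from where the row before left it; what a row does not reach is not made up. A row lasts 1/10 s, in which the tool goes at most 50 mm and 8.59 degrees, less where a joint would pass 70% of its speed; a pose out of reach is approached as far as the arm can. A call with a number of a shift or a turn outside -1 to 1 is refused whole. A call with a gripper value outside its range is refused whole. The fingers move at their own pace and stop on an object; "squeeze" is the grip in N (left out, the last holds). Time passes only in rows, so rows that do not move let the fingers close. It gives the time, the measured TCP pose, the force and the opening at its end, in the units of the state.
- sensors.observe(): the state, without advancing time (a new reading comes with each control period).
- vision.read_camera(name): name is "side" or "top"; returns a dict with "pixels" (480x640x3 uint8, blue, green, red), "range_z" (480x640 float32, m along the optical axis (not along the pixel's ray), 0 where there is no reading), "camera_matrix" (3x3 intrinsics, pixels), "pose" (4x4, takes a point from camera to world coordinates). Camera axes: x right, y down, z forward; pixel columns grow to the right and rows downward; lengths in m; the calibration is good to about 2 mm. A picture is of the moment at which its call begins.
- hand_in(): hands the job in, once; it reports no verdict.
The state is a dict: "time": time; "qpos": joint angles; "qvel": joint speeds; "joint_efforts": joint torques, N m; "tool_pos": TCP position; "tool_rot": TCP orientation; "contact_force": force on the tool from outside, world axes, zero at the start; "torque": the same for the moment, N m; "opening": finger opening in m.
Only numpy, scipy, OpenCV 4.12 (cv2) and the standard library are available. Lean on these libraries where they do the work, as an engineer would, in place of code of your own. Each camera call takes 0.05 s, during which the arm holds its last target.

## Working session

There is one attempt and no reset: what is moved stays moved. The work goes in short steps, Python scripts to look and compute and a tool call to move; the robot and the scene stay as the last step left them, time stands still between calls to the robot, and variables do not carry over. Pictures are saved under pics/ and viewed, and the job is handed in when it is done.

Besides the shell and the picture viewer there is one more tool, called after "Emit:" as name([rows], argument=value, ...), one row to a line, values as JSON. step_arm: Moves the arm, as the interface text tells. Its arguments: {"type":"object","properties":{"series":{"type":"array","items":{"type":"array","items":{"type":"number","minimum":-1,"maximum":1}}},"squeeze":{"type":"number"}},"required":["series"]}

```bash
mkdir -p pics; ls
python3 - <<'E'
from cell import sensors, vision
import cv2,numpy as np
print(sensors.observe())
for n in("top","side"):
    d=vision.read_camera(n); cv2.imwrite(f"pics/{n}0.png",d["pixels"]); np.savez(f"pics/{n}0.npz",**{k:d[k] for k in d if k in("pixels","range_z","camera_matrix","pose")})
    print(n,d["camera_matrix"],d["pose"])
E
```

```text
pics
{'time': 0.0, 'qpos': array([-1.49000584e+00,  3.42714115e-01,  1.52504800e+00,  4.41643810e-06,
        1.27538108e+00, -1.46012627e-01]), 'qvel': array([-7.70230488e-04,  2.83461752e-05, -1.53148891e-03,  1.95282279e-03,
        3.37273038e-04, -1.97147404e-04]), 'joint_efforts': array([ 2.44075673e-04, -4.31246281e+01, -2.44221425e+01,  7.16019818e-02,
        5.59651677e-02, -1.23589075e-04]), 'tool_pos': array([ 0.11803807, -0.51115784,  0.2430386 ]), 'tool_rot': array([-3.14005923e+00, -2.29773085e-04,  2.26801646e-01]), 'contact_force': array([-0.68397093,  0.53342306,  0.82820621]), 'torque': array([-0.03789569, -0.00068405, -0.00756561]), 'opening': 0.09186406037461596}
top [[548.18219474   0.         326.90700822]
 [  0.         548.18219474 236.51759023]
 [  0.           0.           1.        ]] [[-1.01052831e-02 -9.80682706e-01  1.95344090e-01  3.27671123e-01]
 [-9.99946086e-01  1.03773250e-02  3.69219753e-04  9.25868292e-03]
 [-2.38923653e-03 -1.95329827e-01 -9.80734699e-01  1.39250153e+00]
 [ 0.00000000e+00  0.00000000e+00  0.00000000e+00  1.00000000e+00]]
side [[596.96558648   0.         326.28519356]
 [  0.         596.96558648 242.792304  ]
 [  0.           0.           1.        ]] [[ 0.9999115   0.01242845  0.00474703  0.60354293]
 [ 0.00174441 -0.47620417  0.87933301 -1.45128394]
 [ 0.01318931 -0.87924691 -0.4761837   0.83896741]
 [ 0.          0.          0.          1.        ]]
```

View pics/top0.png

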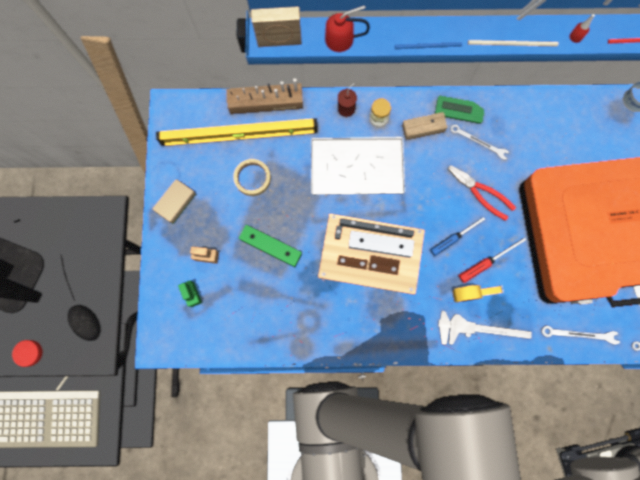

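View pics/side0.png

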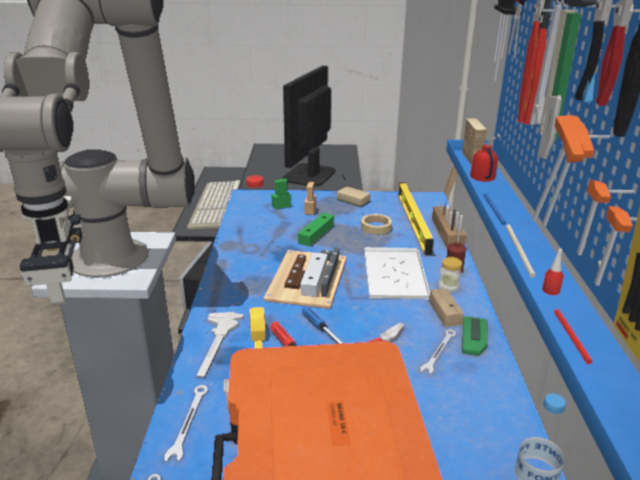

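The top view shows the jig at about (372,253), with the aluminium bar at (380,242). The green bar look-alike is at (270,245). The wooden packing piece is at (203,254) and its green look-alike at (190,293). The bar in the jig and the pale wooden piece fit the description. I'll enlarge both to confirm.

Run:
```python
import cv2,numpy as np
a=cv2.imread("pics/top0.png")
cv2.imwrite("pics/jig0.png",cv2.resize(a[205:300,310:435],None,fx=6.3,fy=6.3,interpolation=cv2.INTER_CUBIC))
cv2.imwrite("pics/sp0.png",cv2.resize(a[235:315,170:235],None,fx=7,fy=7,interpolation=cv2.INTER_CUBIC))
b=cv2.imread("pics/side0.png")
cv2.imwrite("pics/jigs0.png",cv2.resize(b[235:310,260:355],None,fx=8,fy=8,interpolation=cv2.INTER_CUBIC))
```

```text
(no output)
```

View pics/jig0.png

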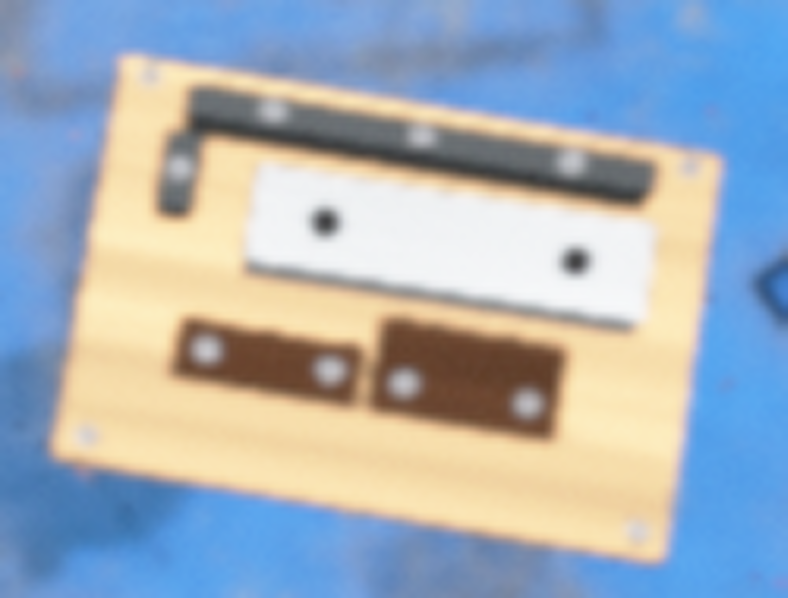

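View pics/sp0.png

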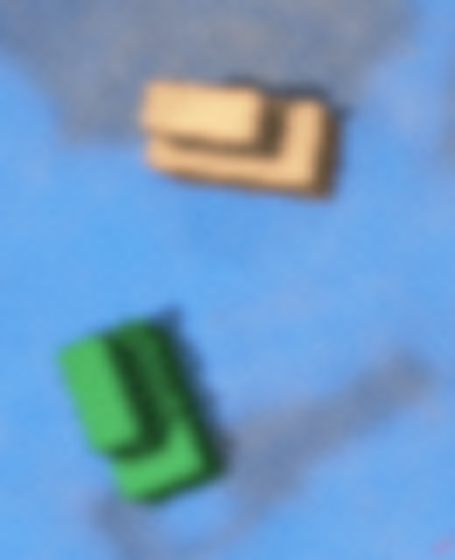

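View pics/jigs0.png

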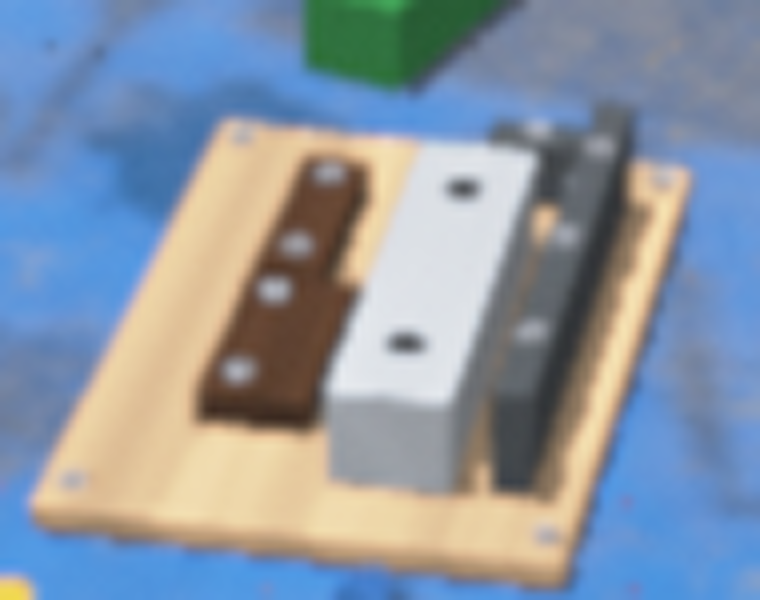

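```bash
cat > h.py <<'E'
import numpy as np, cv2
def load(n):
    d=np.load(f"pics/{n}.npz"); return d
def topx(d,u,v,z):
    K=d["camera_matrix"];P=d["pose"]
    r=P[:3,:3]@np.array([(u-K[0,2])/K[0,0],(v-K[1,2])/K[1,1],1.]); o=P[:3,3]
    return (o+r*(z-o[2])/r[2])
def proj(d,p):
    K=d["camera_matrix"];P=d["pose"]; c=P[:3,:3].T@(np.asarray(p)-P[:3,3]); q=K@c; return q[:2]/q[2]
E
python3 - <<'E'
from h import *
from scipy.optimize import least_squares
t=load("top0"); s=load("side0")
T=lambda x,y:(310+(x-3.15+.5)/6.3,205+(y-3.15+.5)/6.3)
S=lambda x,y:(260+(x-3.5)/8,235+(y-3.5)/8)
pts=[(t,T(120,55),(.085,.125,.012)),(t,T(722,158),(.085,-.125,.012)),(t,T(667,562),(-.085,-.125,.012)),(t,T(52,458),(-.085,.125,.012)),
(s,S(690,172),(.085,.125,.012)),(s,S(222,122),(-.085,.125,.012)),(s,S(32,512),(-.085,-.125,.012)),(s,S(570,580),(.085,-.125,.012))]
def w(p,q):
    c,s_=np.cos(p[2]),np.sin(p[2]); return np.array([p[0]+c*q[0]-s_*q[1],p[1]+s_*q[0]+c*q[1],q[2]])
for sel in (pts[:4],pts[4:],pts):
    f=lambda p:np.concatenate([proj(d,w(p,q))-uv for d,uv,q in sel])
    r=least_squares(f,[.45,-.07,-.1]); print(r.x,np.round(r.fun,1))
J=r.x
c,s_=np.cos(J[2]),np.sin(J[2])
def inj(P): d=P[:2]-J[:2]; return np.round(1000*np.array([c*d[0]+s_*d[1],-s_*d[0]+c*d[1]]),1)
for nm,xy,z in [("barTL",(255,163),.048),("barTR",(655,222),.048),("barBR",(640,322),.048),("barBL",(247,262),.048),("fenTL",(190,88),.052),("fenTR",(655,163),.052),("thinTL",(185,318),.026),("thinTR",(362,347),.026),("thinBL",(172,377),.026),("thinBR",(355,405),.026),("thkTL",(383,317),.026),("thkTR",(567,347),.026)]:
    print("top",nm,inj(topx(t,*T(*xy),z)))
for nm,xy,z in [("barTL",(540,152),.048),("barTR",(455,400),.048),("barBR",(328,392),.048),("barBL",(420,142),.048)]:
    print("side",nm,inj(topx(s,*S(*xy),z)))
# spacer from top: grip top z=.095, foot top z .045
U=lambda x,y:(170+(x-3.)/7,235+(y-3.)/7)
for nm,xy,z in [("gTL",(147,80),.095),("gTR",(268,90),.095),("gBR",(262,143),.095),("gBL",(143,130),.095),("fTR",(335,100),.045),("fBR",(325,192),.045),("fBL",(150,167),.045)]:
    print(nm,np.round(topx(t,*U(*xy),z),4))
E
```

```text
[ 0.55831133 -0.10340592 -0.1794681 ] [ 0.1 -0.1  0.3 -0.6 -0.   0.4 -0.4  0.3]
[ 0.56207354 -0.11024198 -0.17771661] [ 0.5  0.3 -0.3  0.5 -0.3  0.   0.1 -0.7]
[ 0.56011231 -0.10485344 -0.17817493] [ 0.6 -0.8  0.8 -1.4  0.6 -0.3  0.2 -0.4 -0.3 -0.7 -0.8 -0.4 -0.9 -1.2
 -0.7 -2. ]
top barTL [39.4 64.5]
top barTR [ 42.3 -95.6]
top barBR [  1.5 -95.3]
top barBL [-0.6 61.2]
top fenTL [64.4 94.9]
top fenTR [ 65.  -91.9]
top thinTL [-23.2  81.9]
top thinTR [-23.   10.2]
top thinBL [-47.6  83.1]
top thinBR [-46.5   9.4]
top thkTL [-9.5  3.8]
top thkTR [ -9.3 -70.6]
side barTL [43.2 62. ]
side barTR [ 45.2 -96. ]
side barBR [  5.9 -99.3]
side barBL [ 2.3 60.6]
gTL [0.5663 0.3381 0.095 ]
gTR [0.5624 0.2963 0.095 ]
gBR [0.544  0.2978 0.095 ]
gBL [0.5489 0.3388 0.095 ]
fTR [0.5676 0.2834 0.045 ]
fBR [0.5344 0.286  0.045 ]
fBL [0.5441 0.3485 0.045 ]
```

The thin cheek is the left one, centred at about jig y = +45. Jig pose is roughly (0.5585, -0.104, yaw -0.179), and the top view agrees with the cheek positions. The bar is about 15 mm off the fence and 22 mm off the stop. The packing piece is at about (0.555, 0.317), yaw about -0.12. I'll move to the near side of the bar with the fingers shut.

Emit:
step_arm([
  [0, 0.95, 0.94, -0.2, 0.857],
  [0, 0.95, 0.94, -0.2, 0.857],
  [0, 0.95, 0.94, -0.2, 0.857],
  [0, 0.95, 0.94, -0.2, 0.857],
  [0, 0.95, 0.94, -0.2, 0.857],
  [0, 0.95, 0.94, -0.2, 0.857],
  [0, 0.95, 0.94, -0.2, 0.857],
  [0, 0.95, 0.94, -0.2, 0.857],
  [0, 0.95, 0.94, -0.2, 0.857],
  [0, 0.95, 0.94, -0.2, 0.857],
  [0, 0.95, 0.94, -0.2, 0.857],
  [0, 0.95, 0.94, -0.2, 0.857],
], squeeze=30)

```text
time: 1.3
tool_pos: [0.4038, -0.2283, 0.1833]
tool_rot: [-3.141, -0.0, 1.052]
contact_force: [1.2, 0.4, 0.0]
opening: 0.0018
```

Emit:
step_arm([
  [0, 0.95, 0.94, -0.2, 0.857],
  [0, 0.95, 0.94, -0.2, 0.857],
  [0, 0.95, 0.94, -0.2, 0.857],
  [0, 0.95, 0.94, -0.2, 0.857],
  [0, 0.95, 0.94, -0.2, 0.857],
  [0, 0, 0, 0, 0],
  [0, 0, 0, 0, 0],
  [0, 0, 0, 0, 0],
])

```text
time: 2.1
tool_pos: [0.5211, -0.1126, 0.1586]
tool_rot: [-3.141, 0.0, 1.391]
contact_force: [-0.2, -0.7, -0.4]
opening: 0.0
```

Emit:
step_arm([
  [0, 0, 0, -0.8, 0],
  [0, 0, 0, -0.8, 0],
  [0, 0, 0, -0.8, 0],
  [0, 0, 0, -0.8, 0],
  [0, 0, 0, 0, 0],
])

```text
time: 2.6
tool_pos: [0.5196, -0.1126, 0.0768]
tool_rot: [-3.137, -0.001, 1.39]
contact_force: [0.2, 0.2, 0.2]
opening: 0.0004
```

```bash
cat > snap.py <<'E'
import sys,cv2,numpy as np
from cell import vision,sensors
tag=sys.argv[1]
for n,(r0,r1,c0,c1) in (("top",(200,300,310,430)),("side",(200,310,250,370))):
    d=vision.read_camera(n); np.savez(f"pics/{n}{tag}.npz",**d)
    cv2.imwrite(f"pics/{n}{tag}.png",cv2.resize(d["pixels"][r0:r1,c0:c1],None,fx=6,fy=6 if n=="top" else 5.4,interpolation=cv2.INTER_CUBIC) if n=="top" else cv2.resize(d["pixels"][r0:r1,c0:c1],None,fx=5.4,fy=5.4,interpolation=cv2.INTER_CUBIC))
a=cv2.imread(f"pics/top{tag}.png")[:, :]; b=cv2.imread(f"pics/side{tag}.png")
h=400
f=lambda i:cv2.resize(i,(int(i.shape[1]*h/i.shape[0]),h))
m=np.hstack([f(a),f(b)]); m=cv2.resize(m,(800,int(m.shape[0]*800/m.shape[1])))
cv2.imwrite(f"pics/both{tag}.png",m)
E
python3 snap.py 1
```

```text
(no output)
```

View pics/both1.png

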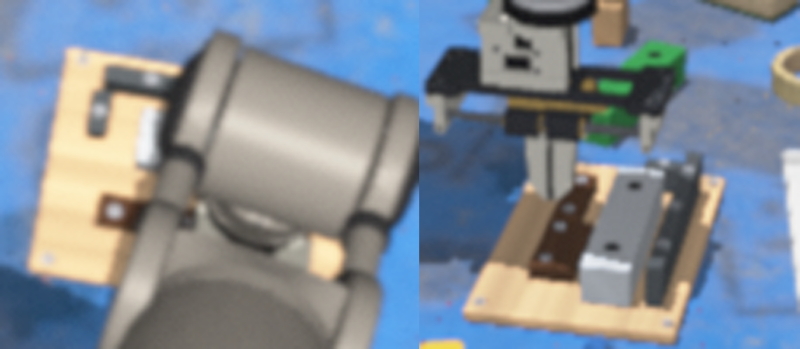

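In the side view the shut fingers stand over the cheeks, just on the robot's side of the bar and clear of it. Next I lower them to bar height and push towards the fence in small steps.

Emit:
step_arm([
  [0, 0, 0, -0.5, 0],
  [0, 0, 0, -0.5, 0],
  [0, 0, 0, 0, 0],
])

```text
time: 3.0
tool_pos: [0.5207, -0.1118, 0.0522]
tool_rot: [-3.139, -0.0, 1.392]
contact_force: [0.3, -0.1, 0.1]
opening: 0.0005
```

Emit:
step_arm([
  [0, 0.2, -0.035, 0, 0],
  [0, 0.2, -0.035, 0, 0],
  [0, 0.2, -0.035, 0, 0],
  [0, 0.2, -0.035, 0, 0],
])

```text
time: 3.4
tool_pos: [0.5426, -0.1157, 0.0541]
tool_rot: [3.141, 0.0, 1.392]
contact_force: [0.2, -0.2, -0.1]
opening: 0.0004
```

Emit:
step_arm([
  [0, 0.15, -0.027, -0.05, 0],
  [0, 0.15, -0.027, -0.05, 0],
  [0, 0.15, -0.027, 0, 0],
])

```text
time: 3.7
tool_pos: [0.5515, -0.1172, 0.0531]
tool_rot: [-3.138, 0.0, 1.393]
contact_force: [-12.4, 1.8, 19.3]
opening: 0.0001
```

Emit:
step_arm([
  [0, 0.15, -0.027, 0, 0],
  [0, 0.15, -0.027, 0, 0],
])

```text
time: 3.9
tool_pos: [0.5574, -0.118, 0.0529]
tool_rot: [-3.134, -0.0, 1.393]
contact_force: [-26.8, 3.0, 32.9]
opening: 0.0003
```

```bash
python3 snap.py 2
python3 - <<'E'
import cv2,numpy as np
d=np.load("pics/side2.npz")["pixels"]
cv2.imwrite("pics/s2z.png",cv2.resize(d[225:305,265:345],None,fx=7.4,fy=7.4,interpolation=cv2.INTER_CUBIC))
E
```

```text
(no output)
```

View pics/s2z.png

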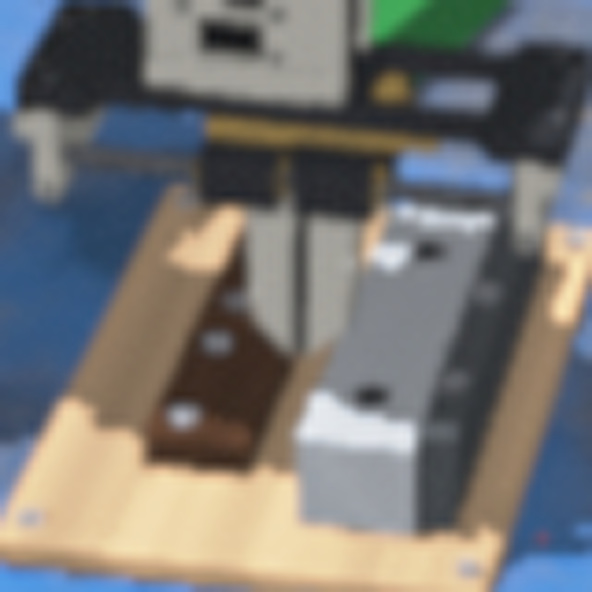

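The side view shows the bar at or near the fence. The high z force comes from the bevelled fingertips bearing on the bar's top edge. I'll back off, rise and look.

Emit:
step_arm([
  [0, -0.3, 0.05, 0, 0],
  [0, -0.4, 0.07, 0, 0],
  [0, -0.3, 0.05, 0.5, 0],
  [0, 0, -0.4, 1, 0],
  [0, 0, -1, 1, 0],
  [0, 0, -1, 1, 0],
  [0, 0, -1, 0, 0],
  [0, 0, -1, 0, 0],
  [0, 0.3, -0.9, 0, 0],
  [0, 0.5, 0, 0, 0],
  [0, 0.5, 0, 0, 0],
  [0, 0, 0, 0, 0],
])

```text
time: 5.2
tool_pos: [0.5688, -0.2474, 0.1391]
tool_rot: [3.14, 0.0, 1.392]
contact_force: [0.0, 0.2, -0.2]
opening: 0.0004
```

```bash
python3 snap.py 3
```

```text
(no output)
```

View pics/both3.png

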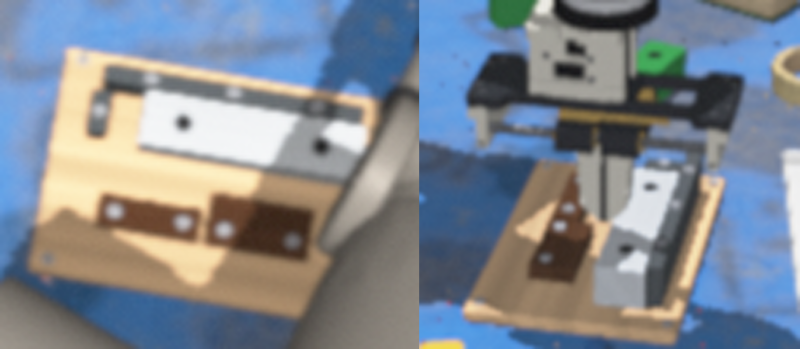

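The bar now lies along the fence. Next I go beside its right end, avoiding the blue screwdriver, lower the fingers and push towards the stop.

Emit:
step_arm([
  [0, 0.135, 0.75, 0, 0],
  [0, 0, 0, -0.9, 0],
  [0, 0, 0, -0.9, 0],
  [0, 0, 0, -0.9, 0],
  [0, 0, 0, -0.9, 0],
  [0, 0, 0, -0.35, 0],
  [0, 0, 0, 0, 0],
])

```text
time: 6.0
tool_pos: [0.5706, -0.2272, 0.0391]
tool_rot: [-3.139, -0.001, 1.393]
contact_force: [-1.0, 0.3, 0.2]
opening: 0.0003
```

Emit:
step_arm([
  [0, 0.036, 0.2, 0, 0],
  [0, 0.036, 0.2, 0, 0],
  [0, 0.036, 0.2, 0, 0],
  [0, 0.036, 0.2, 0, 0],
])

```text
time: 6.4
tool_pos: [0.5757, -0.2089, 0.0412]
tool_rot: [3.139, 0.002, 1.393]
contact_force: [-1.3, -4.1, 1.8]
opening: 0.0002
```

Emit:
step_arm([
  [0, 0.027, 0.15, 0, 0],
  [0, 0.027, 0.15, 0, 0],
  [0, 0.027, 0.15, 0, 0],
])

```text
time: 6.7
tool_pos: [0.5773, -0.1972, 0.0402]
tool_rot: [3.141, 0.0, 1.392]
contact_force: [0.7, -3.1, 2.4]
opening: 0.0001
```

Emit:
step_arm([
  [0, 0.02, 0.1, 0, 0],
  [0, 0.02, 0.1, 0, 0],
])

```text
time: 6.9
tool_pos: [0.578, -0.1926, 0.04]
tool_rot: [3.141, 0.001, 1.393]
contact_force: [-4.0, -14.7, 1.2]
opening: 0.0001
```

Emit:
step_arm([
  [0, 0.02, 0.1, 0, 0],
  [0, 0, 0, 0, 0],
])

```text
time: 7.1
tool_pos: [0.5781, -0.1926, 0.04]
tool_rot: [3.141, 0.004, 1.393]
contact_force: [-4.7, -16.1, 1.7]
opening: 0.0003
```

```bash
python3 snap.py 4
```

```text
(no output)
```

View pics/both4.png

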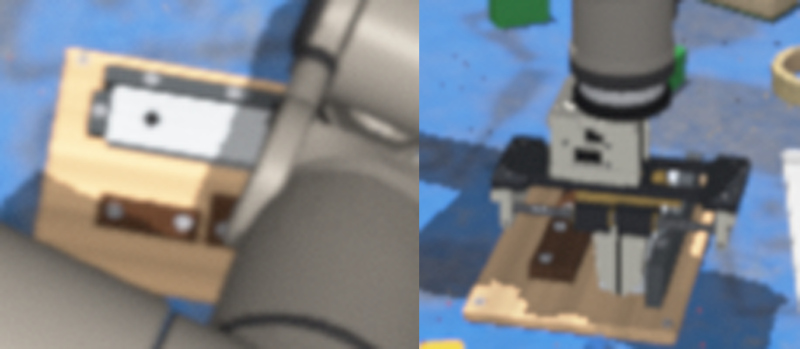

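The force rose to 16 N with no further travel and the top view shows the bar's left end at the stop, so it is home there. Now a second light press towards the fence at mid-bar.

Emit:
step_arm([
  [0, -0.085, -0.47, 0, 0],
  [0, 0, 0, 0.8, 0],
  [0, 0, 0, 0.8, 0],
  [0, 0, 0, 0.8, 0],
  [0, 0, 0, 0.8, 0],
  [0, -0.23, 0.86, 0, 0],
  [0, -0.23, 0.86, 0, 0],
  [0, -0.23, 0.86, 0, 0],
  [0, -0.23, 0.86, 0, 0],
  [0, -0.23, 0.86, 0, 0],
  [0, 0, 0, 0, 0],
])

```text
time: 8.3
tool_pos: [0.5464, -0.0909, 0.1194]
tool_rot: [-3.139, -0.002, 1.395]
contact_force: [0.2, -0.8, 0.5]
opening: 0.0005
```

Emit:
step_arm([
  [0, 0, 0, -0.7, 0],
  [0, 0, 0, -0.7, 0],
  [0, 0, 0, -0.7, 0],
  [0, 0, 0, -0.7, 0],
  [0, 0, 0, 0, 0],
  [0, 0, 0, 0, 0],
])

```text
time: 8.9
tool_pos: [0.5477, -0.0942, 0.0498]
tool_rot: [-3.141, -0.0, 1.392]
contact_force: [-0.8, -0.8, 0.2]
opening: 0.0005
```

Emit:
step_arm([
  [0, 0.12, -0.02, 0, 0],
  [0, 0.12, -0.02, 0, 0],
  [0, 0.12, -0.02, 0, 0],
  [0, 0.1, -0.02, 0, 0],
])

```text
time: 9.3
tool_pos: [0.5588, -0.0958, 0.0504]
tool_rot: [-3.14, -0.0, 1.392]
contact_force: [-4.9, 1.5, 5.0]
opening: 0.0002
```

Emit:
step_arm([
  [0, 0.1, -0.02, 0, 0],
  [0, 0.05, -0.01, 0, 0],
  [0, 0, 0, 0, 0],
])

```text
time: 9.6
tool_pos: [0.559, -0.0957, 0.05]
tool_rot: [-3.132, -0.0, 1.393]
contact_force: [-14.6, 2.7, 12.6]
opening: 0.0005
```

Emit:
step_arm([
  [0, -0.4, 0.07, 0, 0],
  [0.4, -0.4, 0.07, 0, 0],
  [0.8, 0, 0, 0.9, 0],
  [1, 0, 0, 0.9, 0],
  [1, 0, 0.5, 0.9, 0],
  [1, 0, 1, 0.9, 0],
  [1, 0, 1, 0.9, 0],
  [1, 0, 1, 0, 0],
  [1, 0, 1, 0, 0],
  [1, 0, 1, 0, 0],
  [1, 0, 1, 0, 0],
  [1, 0, 0, 0, 0],
])

```text
time: 10.8
tool_pos: [0.5426, 0.0719, 0.1626]
tool_rot: [3.141, -0.001, 1.395]
contact_force: [-0.3, 0.6, 0.4]
opening: 0.0841
```

```bash
python3 snap.py 5
python3 - <<'E'
from h import *
d=load("top5");cv2.imwrite("pics/f5.png",cv2.resize(d["pixels"][205:300,310:435],None,fx=6.3,fy=6.3,interpolation=cv2.INTER_CUBIC))
# depth-based spacer grip top from initial side and top images
for n,(r0,r1,c0,c1) in (("top0",(240,268,180,225)),("side0",(175,220,295,325))):
    t=load(n);Z=t["range_z"];K=t["camera_matrix"];P=t["pose"]
    v,u=np.mgrid[r0:r1,c0:c1];z=Z[r0:r1,c0:c1].ravel();u=u.ravel();v=v.ravel()
    p=np.c_[(u-K[0,2])/K[0,0]*z,(v-K[1,2])/K[1,1]*z,z]@P[:3,:3].T+P[:3,3]
    px=t["pixels"][r0:r1,c0:c1].reshape(-1,3).astype(int)
    wood=(px[:,2]>px[:,0]+20)&(z>0)
    g=p[wood&(p[:,2]>.085)]; f=p[wood&(p[:,2]>.035)]
    for nm,q in(("grip",g),("all",f)):
        print(n,nm,len(q),q.mean(0),q.min(0),q.max(0))
        if len(q)>5: print(cv2.minAreaRect((q[:,:2]*1000).astype(np.float32)))
E
```

```text
top0 grip 123 [0.55536554 0.32007881 0.09259573] [0.54522498 0.30016368 0.08544519] [0.56629702 0.34019746 0.0999392 ]
((555.8573608398438, 320.3963317871094), (39.04115676879883, 17.784839630126953), 82.5992431640625)
top0 all 306 [0.55187378 0.31482109 0.0677751 ] [0.53719397 0.28916093 0.03688492] [0.56827511 0.34992774 0.0999392 ]
((555.5556030273438, 319.6100158691406), (59.539432525634766, 30.15030860900879), 82.58673095703125)
side0 grip 45 [0.55820955 0.31114594 0.09237112] [0.54860221 0.29278394 0.08544735] [0.56781734 0.33715069 0.09916388]
((558.0722045898438, 314.99139404296875), (43.77617263793945, 19.192960739135742), 82.0009994506836)
side0 all 168 [0.55822299 0.30456228 0.06500994] [0.54256115 0.27855614 0.03559878] [0.57142536 0.34533539 0.09916388]
((556.7979125976562, 311.8796691894531), (28.9641056060791, 66.35038757324219), 1.136998176574707)
```

View pics/f5.png

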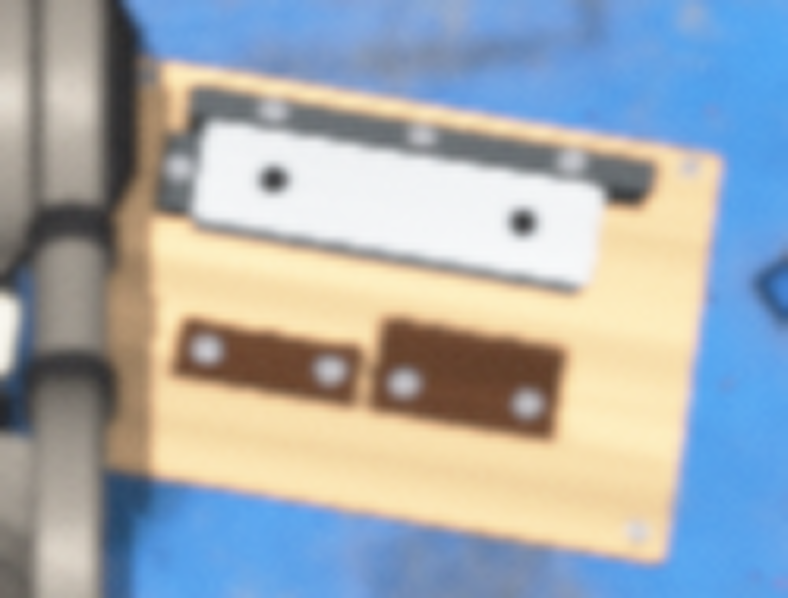

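The top view shows the bar flush along the fence and against the stop, with even edges. Packing piece: centre (0.556, 0.318), yaw -0.13. The measured 17.8 x 39 mm grip and 30 x 59.5 mm foot match the given sizes. I'll go above it with the jaws half open.

Emit:
step_arm([
  [0.5, 0.054, 0.98, 0, 0.06],
  [0.5, 0.054, 0.98, 0, 0.06],
  [0.5, 0.054, 0.98, 0, 0.06],
  [0.5, 0.054, 0.98, 0, 0.06],
  [0.5, 0.054, 0.98, 0, 0.06],
  [0.5, 0.054, 0.98, 0, 0.06],
  [0.5, 0.054, 0.98, 0, 0.06],
  [0.5, 0.054, 0.98, 0, 0.06],
  [0.5, 0.054, 0.98, 0, 0.06],
  [0.5, 0.054, 0.98, 0, 0.06],
  [0.5, 0, 0, 0, 0],
  [0.5, 0, 0, 0, 0],
])

```text
time: 12.1
tool_pos: [0.5567, 0.3134, 0.1621]
tool_rot: [-3.141, 0.001, 1.44]
contact_force: [-0.5, 0.2, -0.0]
opening: 0.0458
```

Emit:
step_arm([
  [0.5, 0, 0, -0.6, 0],
  [0.5, 0, 0, -0.6, 0],
  [0.5, 0, 0, 0, 0],
])

```text
time: 12.4
tool_pos: [0.5557, 0.312, 0.1304]
tool_rot: [-3.138, 0.003, 1.439]
contact_force: [-1.1, -0.3, -0.2]
opening: 0.046
```

Run:
```python
from cell import vision
import cv2,numpy as np
ims=[]
for n,(r0,r1,c0,c1) in (("top",(230,310,165,245)),("side",(150,230,265,345))):
    d=vision.read_camera(n); ims.append(cv2.resize(d["pixels"][r0:r1,c0:c1],(400,400),interpolation=cv2.INTER_CUBIC))
cv2.imwrite("pics/g6.png",np.hstack(ims))
```

```text
(no output)
```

View pics/g6.png

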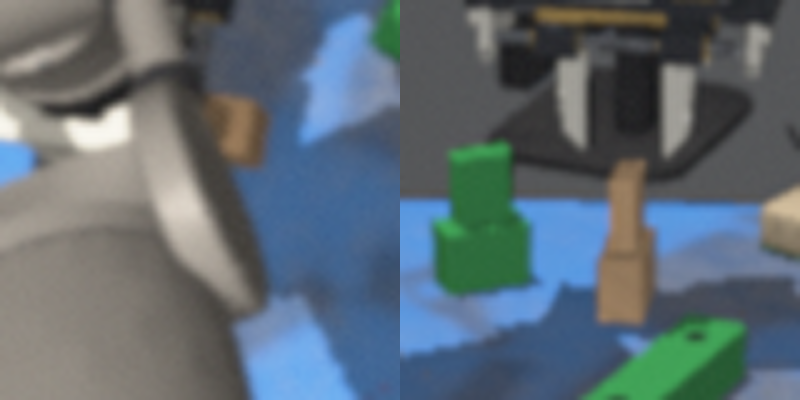

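The side view shows the jaws straddling the wooden piece (its grip at about (628,190) in the crop). The green look-alike at (480,215) stays clear. I descend and close.

Emit:
step_arm([
  [0.5, 0, 0.16, -0.8, 0],
  [0.5, 0, 0, -0.8, 0],
  [0.5, 0, 0, -0.8, 0],
  [0.5, 0, 0, 0, 0],
  [0.5, 0, 0, 0, 0],
])

```text
time: 13.0
tool_pos: [0.5571, 0.3181, 0.0735]
tool_rot: [3.141, -0.0, 1.44]
contact_force: [-0.4, -0.0, -0.4]
opening: 0.046
```

Emit:
step_arm([
  [0, 0, 0, 0, 0],
  [0, 0, 0, 0, 0],
  [0, 0, 0, 0, 0],
  [0, 0, 0, 0, 0],
  [0, 0, 0, 0, 0],
], squeeze=40)

```text
time: 13.5
tool_pos: [0.5566, 0.3184, 0.0729]
tool_rot: [3.141, -0.0, 1.44]
contact_force: [0.1, 0.4, 3.1]
opening: 0.0181
```

The opening reads 18.1 mm, which matches the grip. Lifting and carrying to above the gap.

Emit:
step_arm([
  [0, 0, 0, 0.4, 0],
  [0, 0, 0, 0.8, 0],
  [0, 0, 0, 0.9, 0],
  [0, 0, 0, 0.9, 0],
  [0, 0, 0, 0.8, 0],
  [0, 0, -0.4, 0, 0],
  [0, 0, -0.9, 0, -0.1],
  [0, 0, -0.9, 0, -0.1],
  [0, 0, -0.9, 0, -0.1],
  [0, 0, -0.9, 0, -0.1],
  [0, 0, -0.9, 0, -0.1],
  [0, 0, -0.9, 0, -0.1],
])

```text
time: 14.7
tool_pos: [0.5556, 0.1716, 0.1664]
tool_rot: [-3.14, 0.001, 1.392]
contact_force: [0.4, -0.1, -2.4]
opening: 0.0176
```

Emit:
step_arm([
  [0, 0, -0.9, 0, 0],
  [0, 0, -0.9, 0, 0],
  [0, 0, -0.9, 0, 0],
  [0, 0, -0.9, 0, 0],
  [0, 0, -0.9, 0, 0],
  [0, 0, -0.9, 0, 0],
  [0, 0, -0.9, 0, 0],
  [0, 0, -0.9, 0, 0],
  [0, 0, -0.9, 0, 0],
  [0, 0, -0.9, 0, 0],
  [0, 0, 0, 0, 0],
  [0, 0, 0, 0, 0],
])

```text
time: 15.9
tool_pos: [0.5557, -0.0521, 0.1667]
tool_rot: [-3.14, -0.0, 1.391]
contact_force: [0.2, -0.1, -0.4]
opening: 0.0177
```

Emit:
step_arm([
  [0, 0.07, -0.24, -0.4, 0],
  [0, 0, 0, -0.5, 0],
  [0, 0, 0, -0.4, 0],
  [0, 0, 0, 0, 0],
  [0, 0, 0, 0, 0],
])

```text
time: 16.4
tool_pos: [0.558, -0.0573, 0.1344]
tool_rot: [-3.141, -0.0, 1.393]
contact_force: [0.2, -0.0, -1.7]
opening: 0.0178
```

```bash
python3 snap.py 7
python3 - <<'E'
from h import *
d=load("side7");cv2.imwrite("pics/s7.png",cv2.resize(d["pixels"][215:300,260:345],None,fx=7,fy=7,interpolation=cv2.INTER_CUBIC))
E
```

```text
(no output)
```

View pics/s7.png

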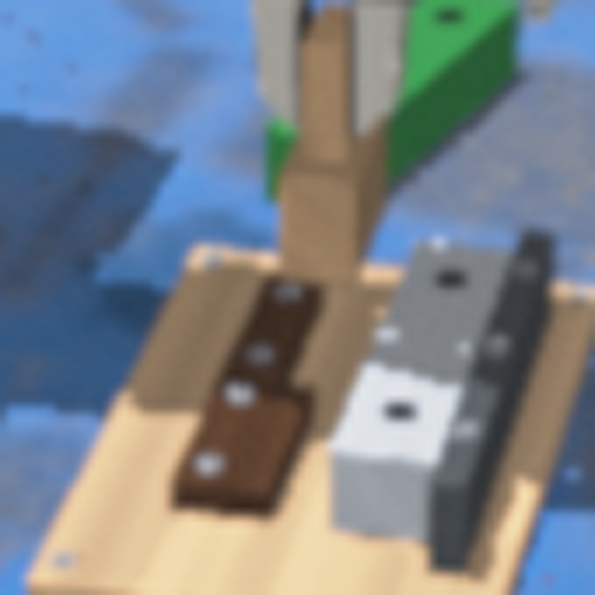

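View pics/top7.png

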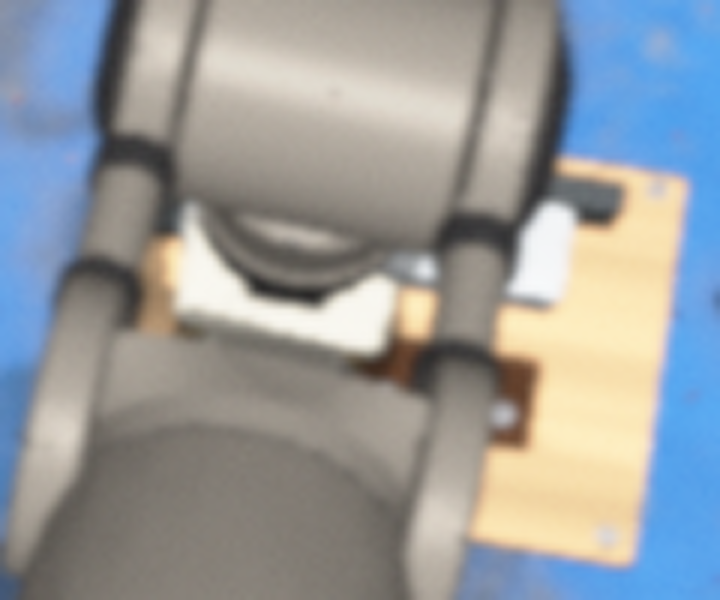

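Run:
```python
from h import *
s=load("side7")
S=lambda x,y:(260+(x-3)/7,215+(y-3)/7)
J=[.5621,-.1102,-.1777];c,s_=np.cos(J[2]),np.sin(J[2])
def inj(P): d=P[:2]-J[:2]; return np.round(1000*np.array([c*d[0]+s_*d[1],-s_*d[0]+c*d[1]]),1)
for nm,xy,z in [("footBL",(284,270),.061),("footBR",(358,281),.061),("footTL",(282,170),.106),("footTR",(360,176),.106),("thickTR corner",(308,392),.026),("bar nearR",(333,455),.048),("bar nearL",(408,242),.048),("thin far L",(322,288),.026),("thickfarR",(272,492),.026)]:
    P=topx(s,*S(*xy),z); print(nm,np.round(P,4),inj(P))
```

```text
footBL [ 0.5422 -0.074   0.061 ] [-26.   32.1]
footBR [ 0.5703 -0.0818  0.061 ] [ 3.1 29.4]
footTL [ 0.5419 -0.078   0.106 ] [-25.6  28.1]
footTR [ 0.5711 -0.082   0.106 ] [ 3.8 29.3]
thickTR corner [ 0.5522 -0.1051  0.026 ] [-10.7   3.3]
bar nearR [ 0.564  -0.1847  0.048 ] [ 15. -73.]
bar nearL [ 0.5885 -0.0276  0.048 ] [11.4 85.9]
thin far L [ 0.5549 -0.0261  0.026 ] [-22.   81.5]
thickfarR [ 0.5416 -0.1751  0.026 ] [ -8.7 -67.5]
```

Run:
```python
from h import *
t=load("side7");Z=t["range_z"];K=t["camera_matrix"];P=t["pose"]
r0,r1,c0,c1=215,262,292,322
v,u=np.mgrid[r0:r1,c0:c1];z=Z[r0:r1,c0:c1].ravel();u=u.ravel();v=v.ravel()
p=np.c_[(u-K[0,2])/K[0,0]*z,(v-K[1,2])/K[1,1]*z,z]@P[:3,:3].T+P[:3,3]
px=t["pixels"][r0:r1,c0:c1].reshape(-1,3).astype(int)
m=(px[:,2]>px[:,0]+15)&(z>0)&(p[:,2]>.055)&(p[:,2]<.16)
q=p[m]
for a,b in((.06,.075),(.075,.09),(.09,.104),(.112,.135),(.135,.15)):
    k=q[(q[:,2]>a)&(q[:,2]<b)]; print(a,b,len(k),np.round(k.min(0),4),np.round(k.max(0),4),np.round(np.median(k,0),4))
# bar right end and board right edge via depth, same camera
v,u=np.mgrid[235:310,260:350];zz=Z[235:310,260:350].ravel();u=u.ravel();v=v.ravel()
p=np.c_[(u-K[0,2])/K[0,0]*zz,(v-K[1,2])/K[1,1]*zz,zz]@P[:3,:3].T+P[:3,3]
J=[.5585,-.104,-.179];c,s_=np.cos(J[2]),np.sin(J[2])
d=p[:,:2]-J[:2]; jx=c*d[:,0]+s_*d[:,1]; jy=-s_*d[:,0]+c*d[:,1]
def st(nm,m): print(nm,m.sum(),np.round(1000*np.percentile(jx[m],[2,50,98]),1),np.round(1000*np.percentile(jy[m],[2,50,98]),1),np.round(1000*np.median(p[m,2]),1))
st("bar end face",(p[:,2]>.018)&(p[:,2]<.042)&(jx>20)&(jx<50)&(jy<-60)&(jy>-95))
st("bar top",(p[:,2]>.043)&(p[:,2]<.055)&(jx>5)&(jx<50))
d=q[:,:2]-J[:2];kx=c*d[:,0]+s_*d[:,1]; ky=-s_*d[:,0]+c*d[:,1]
f=(q[:,2]>.06)&(q[:,2]<.102);print(np.round(1000*np.percentile(kx[f],[3,50,97]),1),np.round(1000*np.percentile(ky[f],[3,50,97]),1))
```

```text
0.06 0.075 46 [ 0.5421 -0.0918  0.0633] [ 0.5782 -0.042   0.0749] [ 0.5566 -0.0841  0.0695]
0.075 0.09 76 [ 0.542  -0.0936  0.075 ] [ 0.5782 -0.0377  0.09  ] [ 0.5594 -0.0834  0.0818]
0.09 0.104 77 [ 0.5422 -0.0919  0.0906] [ 0.5782 -0.0374  0.104 ] [ 0.5608 -0.0824  0.0966]
0.112 0.135 68 [ 0.5469 -0.081   0.1126] [ 0.5761 -0.0601  0.135 ] [ 0.5577 -0.0731  0.1236]
0.135 0.15 37 [ 0.5472 -0.082   0.136 ] [ 0.5658 -0.0649  0.1496] [ 0.5578 -0.0722  0.1431]Traceback (most recent call last):
  File "<stdin>", line 17, in <module>
  File "<stdin>", line 16, in st
    return _quantile_unchecked(
        a, q, axis, out, overwrite_input, method, keepdims, weights)
    return _ureduce(a,
                    func=_quantile_ureduce_func,
    ...<5 lines>...
                    overwrite_input=overwrite_input,
                    method=method)
    r = func(a, **kwargs)
    result = _quantile(arr,
                       quantiles=q,
    ...<2 lines>...
                       out=out,
                       weights=wgt)
    slices_having_nans = np.isnan(arr[-1, ...])
                                  ~~~^^^^^^^^^
IndexError: index -1 is out of bounds for axis 0 with size 0
```

Run:
```python
from h import *
t=load("side7");Z=t["range_z"];K=t["camera_matrix"];P=t["pose"]
J=[.5585,-.104,-.179];c,s_=np.cos(J[2]),np.sin(J[2])
def pt(u,v):
    z=np.median(Z[v-1:v+2,u-1:u+2]);p=P[:3,:3]@np.array([(u-K[0,2])/K[0,0]*z,(v-K[1,2])/K[1,1]*z,z])+P[:3,3]
    d=p[:2]-J[:2];return np.round(1000*np.array([*p,c*d[0]+s_*d[1],-s_*d[0]+c*d[1]]),1)
for nm,u,v in [("end",311,285),("end",315,285),("end",313,287),("bartop",318,272),("bartop",322,258),("cheektop",297,275),("board",280,290),("foot",305,245),("foot",305,248),("foot",302,243),("foot",308,247),("grip",306,231)]: print(nm,pt(u,v))
```

```text
end [ 573.5 -179.9   29.    28.3  -72. ]
end [ 583.6 -184.    31.8   39.   -74.3]
end [ 578.6 -182.8   25.    33.8  -73.9]
bartop [ 590.6 -147.    47.6   39.2  -36.6]
bartop [600.2 -74.1  47.   35.7  36.9]
cheektop [ 535.9 -128.8   26.7  -17.8  -28.4]
board [ 494.9 -178.    11.8  -49.4  -84.2]
foot [555.5 -84.3  91.4  -6.5  18.8]
foot [555.5 -84.7  82.7  -6.4  18.4]
foot [547.6 -82.2  96.1 -14.6  19.5]
foot [563.4 -88.5  87.9   2.1  16.1]
grip [557.9 -73.9 127.1  -6.   29.5]
```

Depth at the bar's end face reads jig y about -73.5 where -75 is true, so the frame holds to about 1.5 mm. The foot's centre sits at jig y of about 47, near the target 45. I lower it between bar top and cheek top, then feel for the bar's face.

Emit:
step_arm([
  [0, -0.015, -0.08, -0.5, 0],
  [0, 0, 0, -0.5, 0],
  [0, 0, 0, 0, 0],
  [0, 0, 0, 0, 0],
])

```text
time: 16.9
tool_pos: [0.5575, -0.0597, 0.1093]
tool_rot: [-3.14, -0.0, 1.392]
contact_force: [0.5, 0.2, -1.1]
opening: 0.0181
```

Emit:
step_arm([
  [0, 0.12, -0.02, 0, 0],
  [0, 0.12, -0.02, 0, 0],
  [0, 0, 0, 0, 0],
])

```text
time: 17.2
tool_pos: [0.5646, -0.0609, 0.1104]
tool_rot: [3.14, 0.0, 1.392]
contact_force: [-0.8, -0.1, -1.0]
opening: 0.0179
```

Emit:
step_arm([
  [0, 0.06, -0.01, 0, 0],
  [0, 0.06, -0.01, 0, 0],
])

```text
time: 17.4
tool_pos: [0.567, -0.0612, 0.1101]
tool_rot: [3.141, 0.0, 1.392]
contact_force: [-0.4, 0.5, -1.0]
opening: 0.0178
```

Emit:
step_arm([
  [0, 0.05, -0.01, 0, 0],
  [0, 0, 0, 0, 0],
])

```text
time: 17.6
tool_pos: [0.5672, -0.0612, 0.1097]
tool_rot: [-3.139, -0.0, 1.392]
contact_force: [-2.9, 0.7, 0.8]
opening: 0.0176
```

Emit:
step_arm([
  [0, 0.05, -0.01, 0, 0],
  [0, 0, 0, 0, 0],
])

```text
time: 17.8
tool_pos: [0.5675, -0.0612, 0.1095]
tool_rot: [-3.137, -0.0, 1.392]
contact_force: [-7.1, 0.8, 1.7]
opening: 0.018
```

Contact with the bar's face at TCP x = 0.567, as predicted. I back off to mid-gap and lower.

Emit:
step_arm([
  [0, -0.18, 0.03, 0, 0],
  [0, 0, 0, -0.3, 0],
  [0, 0, 0, -0.3, 0],
  [0, 0, 0, 0, 0],
])

```text
time: 18.2
tool_pos: [0.5644, -0.0609, 0.0936]
tool_rot: [-3.14, -0.0, 1.392]
contact_force: [-0.2, 0.1, -1.5]
opening: 0.0178
```

Emit:
step_arm([
  [0, 0, 0, -0.12, 0],
  [0, 0, 0, -0.12, 0],
  [0, 0, 0, 0, 0],
])

```text
time: 18.5
tool_pos: [0.5647, -0.0609, 0.0885]
tool_rot: [-3.141, -0.0, 1.392]
contact_force: [-0.3, 0.3, -0.9]
opening: 0.0175
```

Emit:
step_arm([
  [0, 0, 0, -0.08, 0],
  [0, 0, 0, -0.06, 0],
  [0, 0, 0, 0, 0],
])

```text
time: 18.8
tool_pos: [0.5647, -0.0609, 0.0853]
tool_rot: [-3.141, 0.0, 1.392]
contact_force: [-0.6, -0.1, -0.2]
opening: 0.0178
```

Emit:
step_arm([
  [0, 0, 0, -0.05, 0],
  [0, 0, 0, -0.03, 0],
  [0, 0, 0, 0, 0],
])

```text
time: 19.1
tool_pos: [0.565, -0.0609, 0.0848]
tool_rot: [3.14, 0.0, 1.392]
contact_force: [-2.9, 1.3, 8.9]
opening: 0.0178
```

It is down on the board (z force 9 N at the expected height). Now pressing towards the fence.

Emit:
step_arm([
  [0, 0.08, -0.014, 0, 0],
  [0, 0.08, -0.014, 0, 0],
  [0, 0.06, -0.01, 0, 0],
  [0, 0, 0, 0, 0],
], squeeze=50)

```text
time: 19.5
tool_pos: [0.5674, -0.0613, 0.0849]
tool_rot: [-3.135, 0.0, 1.392]
contact_force: [-14.2, 2.1, 19.3]
opening: 0.0177
```

Emit:
step_arm([
  [0, 0.06, -0.01, 0, 0],
  [0, 0.06, -0.01, 0, 0],
  [0, 0, 0, 0, 0],
  [0, 0, 0, 0, 0],
])

```text
time: 19.9
tool_pos: [0.5677, -0.0614, 0.085]
tool_rot: [-3.129, 0.0, 1.392]
contact_force: [-22.9, 2.5, 26.0]
opening: 0.0176
```

Emit:
step_arm([
  [0, 0, 0, 0.06, 0],
  [0, 0.06, -0.01, 0, 0],
  [0, 0, 0, 0, 0],
  [0, 0, 0, 0, 0],
])

```text
time: 20.3
tool_pos: [0.5679, -0.0614, 0.085]
tool_rot: [-3.125, 0.0, 1.392]
contact_force: [-24.3, 1.9, 19.8]
opening: 0.0177
```

```bash
python3 snap.py 8
python3 - <<'E'
from h import *
t=load("side8");cv2.imwrite("pics/s8.png",cv2.resize(t["pixels"][215:300,260:345],None,fx=7,fy=7,interpolation=cv2.INTER_CUBIC))
Z=t["range_z"];K=t["camera_matrix"];P=t["pose"]
J=[.5585,-.104,-.179];c,s_=np.cos(J[2]),np.sin(J[2])
def pt(u,v):
    z=np.median(Z[v-1:v+2,u-1:u+2]);p=P[:3,:3]@np.array([(u-K[0,2])/K[0,0]*z,(v-K[1,2])/K[1,1]*z,z])+P[:3,3]
    d=p[:2]-J[:2];return np.round(1000*np.array([*p,c*d[0]+s_*d[1],-s_*d[0]+c*d[1]]),1)
from cell import sensors
o=sensors.observe();print(o["contact_force"],o["tool_pos"],o["tool_rot"])
for u,v in [(311,285),(315,285),(313,287),(318,272)]+[(308,y) for y in range(240,268,2)]: print(u,v,pt(u,v))
E
```

```text
[-23.74930904   2.26689531  19.20379023] [ 0.56790553 -0.06136917  0.08504929] [-3.12556689e+00  1.15029023e-04  1.39256966e+00]
311 285 [ 573.5 -180.8   29.6   28.5  -72.9]
315 285 [ 583.6 -183.7   31.6   38.9  -73.9]
313 287 [ 578.6 -180.5   23.5   33.4  -71.7]
318 272 [ 590.5 -146.2   47.1   39.1  -35.9]
308 240 [563.1 -78.3 103.1  -0.   26.1]
308 242 [ 5.631e+02 -7.730e+01  9.660e+01 -2.000e-01  2.710e+01]
308 244 [563.  -75.4  89.6  -0.6  28.9]
308 246 [ 5.631e+02 -7.620e+01  8.410e+01 -5.000e-01  2.820e+01]
308 248 [ 5.631e+02 -7.810e+01  7.910e+01 -1.000e-01  2.630e+01]
308 250 [ 5.631e+02 -7.800e+01  7.300e+01 -1.000e-01  2.640e+01]
308 252 [ 5.631e+02 -7.960e+01  6.790e+01  2.000e-01  2.480e+01]
308 254 [ 5.63e+02 -7.70e+01  6.03e+01 -3.00e-01  2.74e+01]
308 256 [ 5.631e+02 -7.990e+01  5.600e+01  3.000e-01  2.450e+01]
308 258 [563.3 -87.9  54.4   1.9  16.7]
308 260 [563.4 -88.7  48.8   2.1  16. ]
308 262 [563.3 -87.7  42.1   1.9  16.9]
308 264 [563.3 -86.7  35.4   1.6  17.9]
308 266 [563.3 -87.7  29.8   1.8  16.9]
```

View pics/s8.png

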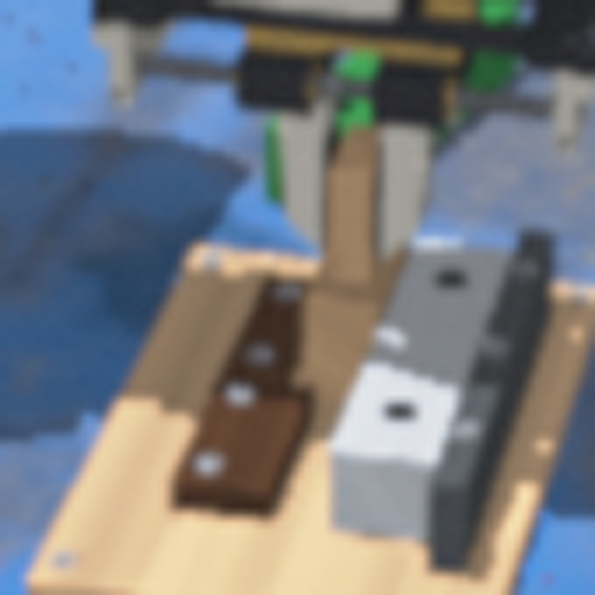

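View pics/top8.png

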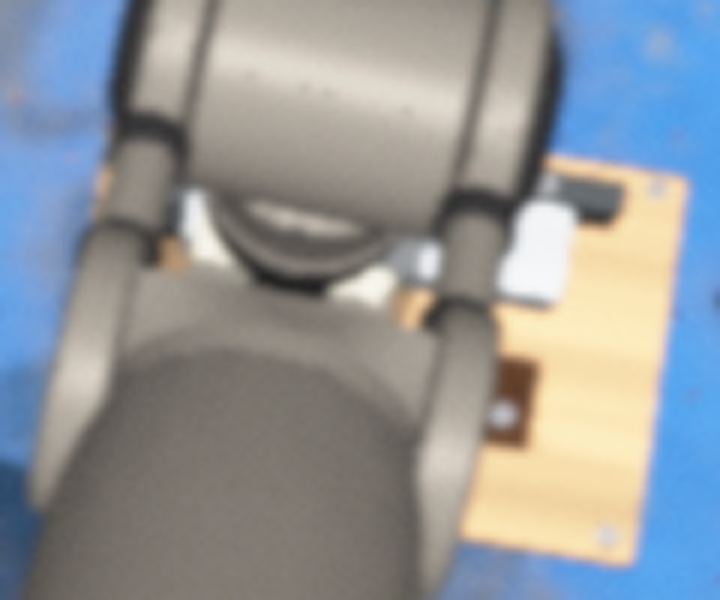

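The side view shows the foot down in the gap at the thin cheek, touching the bar. The foot's centre is at jig y of about 45.6 and the bar's end face is unchanged. I'll ease the down force a little and add some push.

Emit:
step_arm([
  [0, 0, 0, 0.06, 0],
  [0, 0.06, -0.01, 0, 0],
  [0, 0, 0, 0, 0],
  [0, 0, 0, 0, 0],
  [0, 0, 0, 0, 0],
  [0, 0, 0, 0, 0],
  [0, 0, 0, 0, 0],
  [0, 0, 0, 0, 0],
])

```text
time: 21.2
tool_pos: [0.5681, -0.0614, 0.0851]
tool_rot: [-3.122, 0.0, 1.393]
contact_force: [-24.4, 1.9, 12.6]
opening: 0.0177
```

Run:
```python
from cell import sensors,hand_in
o=sensors.observe();print(o["contact_force"],o["tool_pos"],o["tool_rot"],o["opening"])
print(hand_in())
```

```text
[-24.39725364   1.87128307  12.55358537] [ 0.56806944 -0.06139844  0.08512921] [-3.12171527e+00  6.60493633e-05  1.39261670e+00] 0.01773160719900974
the job is handed in; nothing more can be done
None
```

I pushed the bar home against the fence and then the stop, and gave it a second light press at mid-bar. I then gripped the wooden packing piece, lowered it into the gap at the thin (left) cheek, and pressed it towards the fence. I handed in at about 21 s, still gripping and pressing.

**Last checks:**
- **Push:** steady at about 24 N towards the fence and 12.6 N down. I only have the wrist force, so the separate contact forces (piece on bar, bar on fence) are not measured.
- **Grip:** opening 17.7 mm on the 18 mm grip, with the squeeze set to 50 N.
- **Packing piece position:** about 45 mm from the cheek's back edge (the limit is 36 to 48 mm) and less than 1 mm from mid-cheek. Its height matches standing on the board, and the tool leaned about 0.02 rad under the push.
- **Bar:** flush with the fence and stop in the top view after pushing, and its end face read about the same while pressed. I could not see its left end in the final pictures because the arm blocked the view.

**Disagreements:**
- The two cameras placed the jig up to 7 mm apart. I went by the top view, the depth readings and touch, which agreed to within about 1.5 mm.
- While pushing the bar, the bevelled fingertips bore on its top edge, with up to 33 N upwards on the tool. The bar still went home.
- I touched none of the other things on the bench, but took no final picture of them.

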